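# Measure the stone bar from the drawer

### The job

A plaster bottle model stands in the way of the chest's drawer: lift it aside and leave it standing upright on the bench. Pull the drawer out all the way to its stop without it pushing anything and leave it out, take out the longer of the two stone bars and lay it lengthwise between the jaws of the bench caliper, in line with them and in the middle of their width, then gently slide the moving jaw shut by its sprung thumb grip until both jaws press on the bar's ends. Leave the jaw closed on the bar, the short bar in the drawer and everything else as it stands.

Things in the scene. Friction and masses are not known exactly. Their poses are not given: they have to be found in the camera images.
- chest: low wooden chest with a single drawer, fixed on the bench: 220 mm deep (its x), 280 wide (y), 105 high. Origin: centre of its underside. Its front (with the drawer) looks along its -x, towards the robot. With the drawer right in, the drawer's face is 110 mm before the origin. Its yaw changes by up to 0.15 rad.
- chest_drawer0 (a joint): how far the drawer is out, in m: 0 shut, 0.165 at its stop; starts between 0 and 0.015. Slides along the chest's -x with 3 to 4 N of friction, stays where left. Drawer box 238 mm wide and 175 long inside, walls 6 mm thick with tops 83 mm above the bench, front panel 15 mm thick with its top 93 mm above the bench, inner floor 22 mm above the bench.
- chest_drawer0_handle (a point): middle of the drawer's handle: a round dark steel bar 11 mm thick and 120 mm long across the drawer (chest's y), 67 mm above the bench, its axis 35 mm before the drawer's face (29 mm clear behind it, two thin posts at 51 mm each side of the middle). Same axes as the chest; moves with the drawer.
- long_bar: the longer of two white marble bars lying side by side in the drawer, about along the chest's x (yaw within 0.1 rad): 100 x 40 x 40 mm (its x, y, z), 0.33 to 0.51 kg, about 55 mm left or right (it changes) of the drawer's middle line, at the start 10 to 30 mm before the chest's centre; clear of the chest's top only with the drawer right out. Origin: centre of its underside.
- short_bar: the shorter marble bar, 68 x 40 x 40 mm; stays in the drawer. Origin: centre of its underside.
- model: white plaster bottle-shaped model standing close in front of the drawer, in its way: 150 mm high, 0.25 to 0.49 kg, round: radius 34 mm from the foot up to 55 mm, narrowing to 16 mm at 95 mm, a straight neck of radius 15 to 16 mm from 95 to 138 mm, and a lip of radius 19 mm at the top. Origin: centre of its underside.
- caliper: steel bench caliper fixed on the bench, left or right of the chest: a bed plate, an anvil (fixed jaw) at its -y end, a moving jaw that slides along y, a low aluminium rule along the far edge. Origin: a reference point at bench height, 180 mm beyond (+x of) point bed; same axes. Bed plate: x -48 to +72, y -150 to +140 mm from point bed. Yaw within 0.15 rad.
- bed (a point): on the caliper's bed surface, 16 mm above the bench, on the centre line of the jaws. x points away from the robot, y from the anvil towards the moving jaw. The anvil's face is at y = -115 mm. The rule behind stands 16 mm above the bed, from x = +55 to +69 mm.
- anvil: the fixed jaw: steel block 70 mm wide (x), 25 thick, 50 high above the bed. Origin: at bed height in the middle of its measuring face, which looks to +y.
- jaw: the moving jaw: steel block 70 mm wide (x), 30 thick (y), 50 high above the bed, with a flat top plate (56 mm above the bed) that reaches 14 mm further to +y. Origin: at bed height in the middle of its measuring face, which looks to -y at the anvil. Along y its origin is from 0 (shut) to 170 mm from the anvil's, 128 to 168 at the start. It slides with 1 N of friction and stays where it is left.
- thumb (a joint): how far the thumb grip is pressed towards the anvil against its spring, in m: 0 free, 0.02 at its limit. The spring takes 0.6 N per mm, so the push on the jaw can be read from it: 10 mm is 6 N, less 1 N of jaw friction, less some 2 to 4 N while a bar is slid along the bed.
- thumb_grip (a point): on the thumb grip, an upright black plastic plate on top of the moving jaw: 12 mm thick (y), 40 wide (x), 44 high, top 117 mm above the bench; this point lies on its middle plane, 17 mm below its top (100 mm above the bench). Sprung, see joint thumb; pulling it to +y opens the jaw. With the spring free it stands 30 mm to +y of the moving jaw's measuring face.
- jar: bystander: amber jar with a white cap, radius 32, 80 mm high, on the chest's top. Origin: centre of its underside.
- bottle: bystander: white plastic bottle with blue cap, radius 33, 150 mm high, behind the caliper. Origin: centre of its underside.
- carton: bystander: cardboard carton 90 x 60 x 40 mm behind the caliper. Origin: centre of its underside.
- wood: bystander: wooden block 50 x 130 x 45 mm before the caliper. Origin: centre of its underside.
- collar: bystander: plaster ring, radius 45, 35 mm high, on the chest's top. Origin: centre of its underside.
- scraper: bystander: spatula-like scraper 200 mm long lying along its x, handle to -x, blade up to 60 mm wide, between chest and caliper. Origin: under its middle.
Not all that is in view belongs to the job. Leave any green or yellow look-alike of the model alone.

How it is judged:
On the way, in this order (a step that is already met when the one before it is completed fails the run):
1. the drawer is pulled out to its stop (value of joint chest_drawer0 above 0.159 m), for 0.2 s.
2. the long bar lies lengthwise on the caliper's bed, between the jaws (x of long_bar in the frame of bed between -0.02 and 0.02 m and z of long_bar in the frame of bed between -0.005 and 0.042 m and y of long_bar in the frame of bed between -0.08 and 0.01 m and angle between the x axis of long_bar and the y axis of bed, either way round below 0.15 rad), for 0.2 s.
3. both jaws press on the long bar (contact force between jaw and long_bar above 1.5 N and contact force between anvil and long_bar above 1 N), for 0.2 s.
At the end, for the whole second after the job is handed in: Long bar at rest on the bed, within 20 mm of the jaws' centre line and 0.15 rad of their direction; jaw gap 97 to 103.5 mm, bar centre under 53.5 mm from the anvil's face; drawer out over 157 mm, short bar in it; model at rest on the bench, tilted under 0.1 rad (all of step 2 and y of jaw in the frame of anvil between 0.097 and 0.1035 m and y of long_bar in the frame of anvil below 0.0535 m and value of joint chest_drawer0 above 0.157 m and angle between model's own z axis and vertical below 0.1 rad and height (world z) of model between -0.008 and 0.008 m and linear speed of each of long_bar, model below 0.01 m/s and x of short_bar in the frame of chest_drawer0_handle between 0.04 and 0.25 m and y of short_bar in the frame of chest_drawer0_handle between -0.12 and 0.12 m and height (world z) of short_bar below 0.07 m); the robot touches nothing.
It fails at once if the moving jaw is squeezed on the bar with more than 25 N (contact force between jaw and long_bar above 25 N).
It fails at once if the drawer or chest pushes the plaster model (over 1 N) (contact force between chest and model above 1 N).
It fails at once if the plaster model is tipped by more than 0.6 rad (angle between model's own z axis and vertical above 0.6 rad).
It fails at once if a bystander (jar, bottle, carton, wood block, plaster ring, scraper) is moved by more than 30 mm (distance of any of jar, bottle, carton, wood, collar, scraper from where it was at the start of the episode above 0.03 m).
It also fails if it takes over 72 s, if anything falls off the work surface, if the arm or the gripper's body presses on something with over 40 N, if the wrist force passes 120 N, or if a joint passes its speed limit or range.

### The arm

A 7-joint arm with a two-finger parallel gripper is mounted at the origin on the work surface. World frame = base frame: x ahead of the robot, y to its left, z up, the work surface at z = 0. Lengths are in m, angles in rad, forces in N, time in s.
With the tool pointing down it reaches from about 0.4 to 0.9 m from the base axis. Payload 5.6 kg.
Tool frame: the origin (TCP) lies midway between the tips of the shut fingers; the grasp point (between the pads) lies 19 mm behind it; z points along the fingers, y is the line along which they close (so a half turn about z gives the same grasp; the last joint's range is limited). The gripper opens to 92 mm and grips with 3 to 60 N. Pads are 20 mm wide; open, the fingers measure 128 mm over their backs; the gripper's body (75 mm by 189 mm) begins 69 mm behind the grasp point.
Start: joints at [-1.271, 0.468, -0.012, 1.603, 0.006, 1.071, -0.056], TCP at [0.219, 0.612, 0.215] pointing down, gripper open.
Joint ranges: [-2.53, 2.53], [-0.31, 2.02], [-1.57, 1.55], [0.28, 2.44], [-1.29, 4.43], [0.15, 1.84], [-2.92, 2.92]. Speed limits (rad/s): [2.57, 2.57, 3.14, 3.14, 3.14, 3.14, 3.14].

### API

Orientations are given as a 3x3 rotation matrix whose columns are the frame's x, y, z axes.
In Python, from station import env, effector, solver, viewer, workorder, search_frame, tip_of gives the robot as it stands. Calls block until the motion is done:
- env.reach(position, orientation): joint-space move of the TCP to a pose.
- env.movel(position, frame=None, rate=0.15): straight line of the TCP; frame=None keeps the orientation; rate is the mean speed in m/s.
- env.goto_joints(angles): joint-space move.
- effector.release() and effector.grasp(squeeze=None): open the fingers fully, or close them until they stop; squeeze is the grip in N (None keeps the last).
- env.pause(seconds).
- solver.inverse_kinematics(position, orientation): joint angles nearest the present ones, or None.
- env.sense(): the state.
- viewer.read_camera(name): name is "scene" or "top"; returns (picture, depth): 384x512x3 uint8, red, green, blue; 384x512 float32, m along the optical axis (not along the pixel's ray), 0 where there is no reading.
- viewer.camera_info(name): a dict with "intrinsics" (3x3 intrinsics, pixels), "eye" and "rotation" of the camera in the world. Camera axes: x right, y up, looking along -z (the intrinsics and any distortion apply to the point x, -y, -z); pixel columns grow to the right and rows downward; lengths in m; the calibration is good to about 2 mm. A picture is of the moment at which its call begins. camera_info takes no time and is no camera call.
A pose or a line that the arm cannot do raises env.PlanningError and nothing moves.
- workorder.finish_job(): hands the job in; it is judged then, once.
Trained networks look in the newest picture that a camera, given by its name, has taken for a name from the list of things; names that differ only in an ending like _2 or _b are one class to them, and where a whole thing is asked for, a point or a joint stands for the part that bears it (a point fixed in the world has none). Each returns a list of dicts, best first, with "score" (0 to 1); they miss things now and then, are a little off and sometimes report something else, mostly with a low value. They report only what shows in the picture. A call takes as long as a camera call. They do not tell look-alikes from the thing itself.
- search_frame(camera, name): "at" ([x, y, z] in m, in world coordinates, good to about 4 mm: the middle of the surface that is visible of it).
- tip_of(camera, name): "at" ([x, y, z] in m, in world coordinates, good to about 4 mm: a listed point, or the origin of a listed thing).
The state is a dict: "t": time; "joint_positions": joint angles; "joint_velocities": joint speeds; "tau": joint torques, N m; "ee_pos": TCP position; "tcp_rot": TCP orientation; "wrist_force": force on the tool from outside, world axes, zero at the start; "moment": the same for the moment, N m; "gripper_width": finger opening in m; "grasp_force": force on a finger pad.
Only numpy, scipy, OpenCV 4.12 (cv2) and the standard library are available. Lean on these libraries where they do the work, as an engineer would, in place of code of your own. Each camera call takes 0.05 s, during which the arm holds its last target. There are 200 camera calls.

## Working session

There is one attempt and no reset: what is moved stays moved. The work goes in short steps, each a Python script; the robot and the scene stay as the last script left them, time stands still between calls to the robot, and variables do not carry over. Pictures are saved under pics/ and viewed, at most 10 in all, crops included, and the job is handed in when it is done.

```bash
ls; mkdir -p pics
cat > h.py <<'E'
import numpy as np, cv2
from station import env, effector, solver, viewer, workorder, search_frame, tip_of
def snap(cam,fn=None):
    p,d=viewer.read_camera(cam)
    if fn: cv2.imwrite('pics/'+fn,cv2.cvtColor(p,cv2.COLOR_RGB2BGR))
    return p,d
def cloud(cam,d):
    i=viewer.camera_info(cam);K=np.array(i['intrinsics'])
    v,u=np.mgrid[:d.shape[0],:d.shape[1]]
    P=np.stack([(u-K[0,2])/K[0,0]*d,-(v-K[1,2])/K[1,1]*d,-d],-1)
    W=P@np.array(i['rotation']).T+np.array(i['eye']); W[d<=0]=np.nan
    return W
def down(yaw):  # tool z down, tool y (closing line) at angle yaw from world x
    y=np.array([np.cos(yaw),np.sin(yaw),0]);z=np.array([0,0,-1.]);x=np.cross(y,z)
    return np.stack([x,y,z],1)
E
python3 - <<'E'
from h import *
np.set_printoptions(precision=4,suppress=True)
for c in ['scene','top']:
    p,d=snap(c,c+'0.png'); np.savez(c+'0.npz',p=p,d=d)
    i=viewer.camera_info(c); print(c,i)
    for n in ['chest','chest_drawer0_handle','model','caliper','bed','anvil','jaw','thumb_grip','long_bar','short_bar','jar','bottle','carton','wood','collar','scraper']:
        print(n,[(np.round(r['at'],3).tolist(),round(r['score'],2)) for r in tip_of(c,n)][:3])
s=env.sense();print(s['t'],s['ee_pos'],s['gripper_width'])
E
```

```text
pics
scene {'intrinsics': array([[480.1498,   0.    , 257.5866],
       [  0.    , 480.1498, 188.5557],
       [  0.    ,   0.    ,   1.    ]]), 'eye': array([ 1.3126, -0.3263,  1.2491]), 'rotation': array([[ 0.4038, -0.751 ,  0.5224],
       [ 0.9148,  0.3306, -0.2318],
       [ 0.0014,  0.5715,  0.8206]])}
chest [([0.738, 0.237, -0.003], 0.75)]
chest_drawer0_handle [([0.588, 0.243, 0.066], 0.68)]
model [([0.408, 0.07, -0.001], 0.91), ([0.414, -0.042, -0.001], 0.81), ([0.386, 0.38, -0.001], 0.74)]
caliper []
bed [([0.533, -0.288, 0.017], 0.55), ([0.588, 0.242, 0.064], 0.2)]
anvil [([0.543, -0.403, 0.013], 0.87)]
jaw [([0.53, -0.273, 0.017], 0.83), ([0.542, -0.401, 0.016], 0.21)]
thumb_grip [([0.528, -0.241, 0.1], 0.52)]
long_bar []
short_bar []
jar [([0.718, 0.291, 0.105], 0.61)]
bottle [([0.671, -0.339, 0.004], 0.8), ([0.718, 0.294, 0.105], 0.28)]
carton [([0.677, -0.188, 0.001], 0.8)]
wood [([0.423, -0.356, 0.0], 0.98)]
collar [([0.735, 0.194, 0.103], 0.67), ([0.638, -0.004, -0.001], 0.59)]
scraper [([0.638, -0.006, -0.003], 0.74), ([0.736, 0.191, 0.104], 0.62)]
top {'intrinsics':
[... 371 characters left out ...]
 [([0.582, 0.242, 0.071], 0.96)]
model [([0.408, 0.068, 0.003], 0.97), ([0.456, 0.187, -0.007], 0.69), ([0.412, -0.037, 0.005], 0.65)]
caliper []
bed [([0.532, -0.287, 0.016], 0.88)]
anvil [([0.54, -0.398, 0.011], 0.92), ([0.641, -0.005, -0.002], 0.4)]
jaw [([0.528, -0.269, 0.02], 0.73)]
thumb_grip [([0.527, -0.244, 0.097], 0.46)]
long_bar [([0.672, -0.343, -0.003], 0.54)]
short_bar []
jar [([0.718, 0.291, 0.105], 0.62)]
bottle [([0.675, -0.341, -0.0], 0.78)]
carton [([0.683, -0.184, -0.001], 0.92)]
wood [([0.421, -0.355, 0.0], 0.82), ([0.742, 0.242, -0.001], 0.34)]
collar [([0.735, 0.191, 0.106], 0.93)]
scraper [([0.641, -0.007, -0.002], 0.75)]
1.7 [0.2185 0.6122 0.2146] 0.09185507386162184
```

View pics/scene0.png

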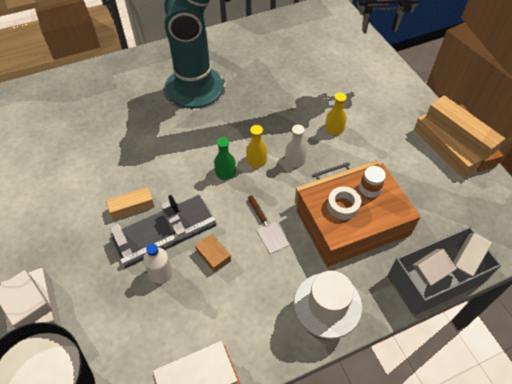

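View pics/top0.png

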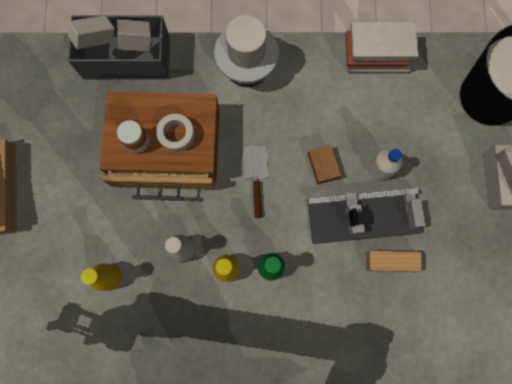

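The scene picture shows the white plaster model at (297,145), in front of the drawer, with yellow look-alikes at (257,147) and (336,115) and a green one at (224,160). In the top picture the model's neck is at (175,245), the handle at (167,193), the caliper at (365,215) with its anvil on the right at (417,210), and the thumb grip at (355,215).

```bash
cat > m.py <<'E'
from h import *
np.set_printoptions(precision=4,suppress=True)
W={};C={}
for c in ['scene','top']:
    f=np.load(c+'0.npz');W[c]=cloud(c,f['d']);C[c]=f['p']
def sel(c,x0,x1,y0,y1,z0,z1):
    w=W[c];m=(w[...,0]>x0)&(w[...,0]<x1)&(w[...,1]>y0)&(w[...,1]<y1)&(w[...,2]>z0)&(w[...,2]<z1)
    return w[m],C[c][m]
def rect(p): 
    r=cv2.minAreaRect((p[:,:2]*1000).astype(np.float32)); return np.round(r[0],1),np.round(r[1],1),round(r[2],2)
for c in W:
    print(c)
    p,_=sel(c,.6,.9,.05,.42,.099,.111);print('chesttop',len(p),rect(p),np.median(p[:,2]))
    p,_=sel(c,.55,.612,.1,.4,.055,.085);print('handle',len(p),p.mean(0),rect(p), np.percentile(p[:,2],95))
    for z0,z1 in [(.01,.05),(.1,.135),(.14,.16)]:
        p,_=sel(c,.39,.53,.12,.26,z0,z1)
        if len(p)>3:print('model',z0,len(p),p.mean(0),rect(p),cv2.minEnclosingCircle((p[:,:2]*1000).astype(np.float32)), p[:,2].max())
    p,_=sel(c,.42,.66,-.48,-.1,.012,.021);print('bed',len(p),rect(p),np.median(p[:,2]))
    p,_=sel(c,.48,.6,-.48,-.37,.05,.08);print('anvil top',len(p),rect(p),np.median(p[:,2]))
    p,_=sel(c,.48,.6,-.33,-.17,.062,.08);print('jaw top',len(p),rect(p),np.median(p[:,2]))
    p,_=sel(c,.48,.6,-.33,-.17,.085,.13);print('grip',len(p),p.mean(0),rect(p),p[:,2].max())
    p,_=sel(c,.56,.64,-.47,-.12,.026,.04);print('rule',len(p),rect(p),np.median(p[:,2]))
E
python3 m.py
```

```text
scene
chesttop 4697 (array([742.1, 237.5]), array([287.7, 224.4]), 86.63) 0.1049420907587737
handle 160 [0.5882 0.2405 0.0706] (array([590.8, 242.7]), array([ 29.3, 125.9]), 0.34) 0.07508296556787807
model 0.01 165 [0.4801 0.1723 0.0301] (array([474.3, 174.9]), array([67.7, 35.9]), 53.87) ((461.9894714355469, 183.80471801757812), 33.934364318847656) 0.04990165083793663
model 0.1 76 [0.4684 0.1807 0.1174] (array([465.9, 180.2]), array([31.1, 18.2]), 49.96) ((461.263671875, 184.00732421875), 15.743947982788086) 0.13365148979203711
model 0.14 104 [0.461  0.1851 0.1489] (array([459.5, 185.4]), array([34., 37.]), 62.21) ((459.8929138183594, 185.3055877685547), 19.164779663085938) 0.15491951965746042
bed 2139 (array([ 546.1, -292. ]), array([307.7, 192.9]), 79.38) 0.016051251651610254
anvil top 218 (array([ 545.7, -414.7]), array([73.1, 24.8]), 4.96) 0.06576140636735983
jaw top 210 (array([ 529.8, -251.6]), array([73.1, 43.8]), 5.52) 0.06862188838328442
grip 89 [ 0.5347 -0.2445  0.1093] (array([ 530.6, -243.9]), array([41.6, 12.6]), 6.9) 0.12080371691860603
rule 512 (array([ 597., -287.]),
[... 508 characters left out ...]
((453.0814208984375, 181.68917846679688), 11.499002456665039) 0.12220021800940328
model 0.14 212 [0.4571 0.1909 0.1486] (array([457.3, 190.9]), array([34.8, 35.1]), 0.41) ((457.3077392578125, 190.91969299316406), 18.864521026611328) 0.15628013402023
bed 3007 (array([ 540.5, -286.7]), array([238.5, 299. ]), 0.24) 0.015159476544976735
anvil top 326 (array([ 542.8, -409.7]), array([70.6, 26.9]), 5.12) 0.06432550594452091
jaw top 257 (array([ 527.6, -247. ]), array([70. , 44.4]), 3.82) 0.06779027591109377
grip 128 [ 0.526  -0.237   0.1099] (array([ 526.8, -238.4]), array([39.9, 12.8]), 5.32) 0.12014154339699301
rule 646 (array([ 604.3, -283.4]), array([289. ,  75.1]), 87.54) 0.030817796781643314
```

```bash
cat >> h.py <<'E'
def ori(yaw,pos):
    """the half turn whose IK keeps joint 7 most central"""
    best=None
    for k in (0,np.pi):
        q=solver.inverse_kinematics(pos,down(yaw+k))
        if q is not None and (best is None or abs(q[6])<best[0]): best=(abs(q[6]),down(yaw+k))
    return best[1]
def st(tag=''):
    s=env.sense();print(tag,round(s['t'],1),'tcp',np.round(s['ee_pos'],4),'w',round(float(s['gripper_width']),4),'f',np.round(s['wrist_force'],1),'g',np.round(s['grasp_force'],1))
    return s
E
python3 - <<'E'
from h import *
m=np.array([.459,.188]);dst=np.array([.24,.53])
R=ori(np.pi/2,[*m,.1]);
env.reach([*m,.25],R); env.movel([*m,.098],rate=.15); st('at')
effector.grasp(25); s=st('grip')
env.movel([*m,.30],rate=.2); st('lift')
R2=ori(np.pi/2+np.arctan2(dst[1],dst[0])-np.arctan2(m[1],m[0]),[*dst,.1])
env.reach([*dst,.30],R2); st()
env.movel([*dst,.115],rate=.2)
env.movel([*dst,.0985],rate=.03); st('down')
effector.release(); env.movel([*dst,.28],rate=.2); st('up')
E
```

```text
at 4.7 tcp [0.4596 0.1883 0.0987] w 0.0922 f [ 0.1 -0.8  0.4] g 0.0
grip 5.5 tcp [0.459  0.1882 0.098 ] w 0.0362 f [-0.1  1.   0.2] g 25.0
lift 6.7 tcp [0.4582 0.1876 0.2987] w 0.0359 f [ 0.2 -1.1 -3.5] g 25.0
 8.2 tcp [0.2422 0.5288 0.3   ] w 0.0361 f [ 0.6 -0.5 -3.1] g 25.0
down 10.0 tcp [0.24   0.53   0.0984] w 0.0361 f [-0.3 -0.3 -3.7] g 25.0
up 12.0 tcp [0.2397 0.5293 0.2788] w 0.0919 f [ 0.1 -0.2 -0.6] g 0.0
```

Run:
```python
from h import *
np.set_printoptions(precision=4,suppress=True)
for c in ['scene','top']:
    p,d=snap(c,c+'1.png');w=cloud(c,d)
    print(c,[(np.round(r['at'],3).tolist(),round(r['score'],2)) for r in tip_of(c,'model')],[np.round(r['at'],4) for r in tip_of(c,'chest_drawer0_handle')][:1])
    x,y,z=w[...,0],w[...,1],w[...,2]
    for n,m in {'bar':(x>.55)&(x<.602)&(y>.195)&(y<.285)&(z>.055)&(z<.08),'panel':(x>.6)&(x<.66)&(y>.12)&(y<.36)&(z>.088)&(z<.097)}.items():
        q=w[m]; print(n,len(q),'z',np.percentile(q[:,2],[5,50,95]))
        b=np.arange(.12,.37,.03)
        for lo in b:
            k=q[(q[:,1]>=lo)&(q[:,1]<lo+.03)]
            if len(k)>3: print('  y%.3f x'%(lo+.015),np.percentile(k[:,0],[3,50,97]),len(k))
    q=w[(x>.15)&(x<.33)&(y>.45)&(y<.62)&(z>.14)&(z<.16)];print('lip',q.mean(0),len(q)); q=w[(x>.15)&(x<.33)&(y>.45)&(y<.62)&(z>.01)&(z<.05)];print('foot',cv2.minEnclosingCircle((q[:,:2]*1000).astype(np.float32)))
```

```text
scene [([0.41, -0.041, -0.002], 0.97), ([0.241, 0.532, 0.002], 0.91), ([0.408, 0.072, 0.0], 0.68), ([0.388, 0.379, -0.0], 0.62)] [array([0.5868, 0.2429, 0.0677])]
bar 99 z [0.0652 0.0707 0.0753]
  y0.195 x [0.5803 0.5854 0.5941] 21
  y0.225 x [0.5805 0.586  0.5901] 31
  y0.255 x [0.5822 0.5872 0.5919] 31
  y0.285 x [0.5811 0.5872 0.5934] 16
panel 315 z [0.0889 0.0921 0.0961]
  y0.135 x [0.6178 0.6248 0.6324] 43
  y0.165 x [0.6185 0.6262 0.6326] 43
  y0.195 x [0.6197 0.6272 0.6336] 41
  y0.225 x [0.6208 0.6279 0.6351] 39
  y0.255 x [0.6202 0.6282 0.6367] 41
  y0.285 x [0.6212 0.6289 0.636 ] 39
  y0.315 x [0.6208 0.63   0.6364] 36
  y0.345 x [0.6229 0.6306 0.6381] 33
lip [0.2429 0.5255 0.1487] 77
foot ((245.12086486816406, 523.4619750976562), 33.69068145751953)
top [([0.389, 0.377, -0.004], 0.97), ([0.239, 0.53, -0.007], 0.82), ([0.408, 0.07, 0.007], 0.79), ([0.411, -0.035, 0.004], 0.72)] [array([0.5832, 0.2451, 0.0688])]
bar 161 z [0.0653 0.07   0.0738]
  y0.195 x [0.5777 0.583  0.6014] 32
  y0.225 x [0.5781 0.5817 0.586 ] 46
  y0.255 x [0.5782 0.5833 0.589 ] 54
  y0.285 x [0.5791 0.5829 0.5893] 29
panel 586 z [0.0888 0.0917 0.0954]
  y0.135 x [0.6147 0.622  0.6299] 68
  y0.165 x [0.6168 0.6245 0.6418] 75
  y0.195 x [0.617  0.6243 0.6421] 69
  y0.225 x [0.6177 0.6249 0.644 ] 74
  y0.255 x [0.6193 0.6271 0.645 ] 79
  y0.285 x [0.6198 0.627  0.6456] 73
  y0.315 x [0.62   0.6276 0.6357] 67
  y0.345 x [0.6221 0.6296 0.6474] 81
lip [0.2392 0.5312 0.1486] 258
foot ((239.74110412597656, 530.0928955078125), 33.71421813964844)
```

View pics/scene1.png

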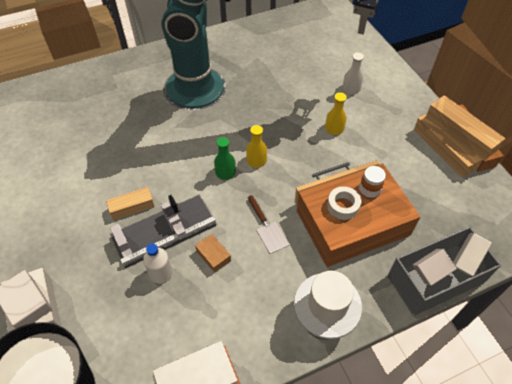

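The scene shows the model standing at (353,75), clear of everything. Next I hook the handle from behind with the fingers shut.

Run:
```python
from h import *
yaw=-.033; ax=np.array([np.cos(yaw),np.sin(yaw),0])
effector.grasp(10)
p=np.array([.604,.245,.16]); R=ori(np.pi/2+yaw,[*p[:2],.05])
env.reach(p+[0,0,.08],R); env.movel(p,rate=.15); s=st('above'); f0=np.array(s['wrist_force'])
ok=True
for z in np.arange(.115,.046,-.01):
    env.movel([p[0],p[1],z],rate=.05); f=np.array(env.sense()['wrist_force'])-f0
    if abs(f[2])>6: print('touch',z,f); env.movel(p); ok=False; break
st('in')
if ok:
    z=env.sense()['ee_pos'][2]; d=0
    while d<.18:
        d+= .02 if d<.135 else .003
        env.movel(np.array([p[0],p[1],z])-ax*d,rate=.08 if d<.14 else .04)
        f=(np.array(env.sense()['wrist_force'])-f0)@ax
        print(round(d,3),round(f,1),end=' | ')
        if f>14: break
    env.pause(.25); st('stop')
```

```text
above 16.4 tcp [0.6045 0.2448 0.1607] w 0.0006 f [0.4 0.5 0.2] g 0.0
in 19.6 tcp [0.6038 0.2449 0.0546] w 0.0003 f [-0.2 -0.3  0. ] g 0.0
0.02 -0.4 | 0.04 -0.4 | 0.06 -0.2 | 0.08 -0.2 | 0.1 -0.3 | 0.12 -0.5 | 0.14 -0.9 | 0.143 1.0 | 0.146 1.1 | 0.149 1.0 | 0.152 1.7 | 0.155 0.2 | 0.158 0.3 | 0.161 8.5 | 0.164 15.0 | stop 24.9 tcp [0.4451 0.2502 0.0551] w 0.0005 f [ 16.  -0. -12.] g 7.7
```

Run:
```python
from h import *
np.set_printoptions(precision=4,suppress=True)
s=env.sense();p=np.array(s['ee_pos']);p=p+[.007,0,0]
env.movel(p,rate=.05); st(); env.movel([p[0],p[1],.20],rate=.2); env.movel([.40,.0,.30],rate=.4)
for c in ['scene','top']:
    im,d=snap(c,c+'2.png');np.savez(c+'2.npz',p=im,d=d)
    for n in ['chest_drawer0_handle','long_bar','short_bar','model','jar','collar']:
        print(c,n,[(np.round(r['at'],3).tolist(),round(r['score'],2)) for r in tip_of(c,n)])
    w=cloud(c,d);x,y,z=w[...,0],w[...,1],w[...,2]
    q=w[(x>.4)&(x<.45)&(y>.2)&(y<.3)&(z>.055)&(z<.08)];print('bar',np.median(q,0))
    m=(x>.46)&(x<.66)&(y>.13)&(y<.37)&(z>.056)&(z<.07)
    n,lab,stt,_=cv2.connectedComponentsWithStats(m.astype(np.uint8))
    for i in range(1,n):
        if stt[i,4]>60:
            q=w[lab==i];print('comp',stt[i],cv2.minAreaRect((q[:,:2]*1000).astype(np.float32)),np.median(q,0))
st()
```

```text
25.2 tcp [0.4514 0.25   0.0549] w 0.0004 f [-0.9 -0.5 -0.5] g 0.0
scene chest_drawer0_handle [([0.431, 0.25, 0.065], 0.69)]
scene long_bar [([0.554, 0.189, 0.023], 0.96)]
scene short_bar [([0.567, 0.31, 0.02], 0.73)]
scene model [([0.387, 0.381, 0.002], 0.98), ([0.238, 0.534, 0.002], 0.91), ([0.406, 0.071, 0.001], 0.86), ([0.411, -0.043, -0.001], 0.76)]
scene jar [([0.714, 0.292, 0.104], 0.83)]
scene collar [([0.735, 0.192, 0.101], 0.55)]
bar [0.4334 0.2517 0.0696]
comp [285 136  86  31 253] ((502.3961181640625, 279.805419921875), (265.18328857421875, 118.13453674316406), 58.37714385986328) [0.4878 0.2987 0.0635]
comp [334 151  21  20 222] ((565.3838500976562, 304.5668640136719), (41.218570709228516, 69.91255950927734), 86.52684020996094) [0.567  0.3035 0.0613]
comp [298 156  26  28 346] ((555.4379272460938, 187.58969116210938), (104.09584045410156, 42.02592849731445), 0.503018856048584) [0.5585 0.1874 0.0615]
top chest_drawer0_handle [([0.431, 0.249, 0.069], 0.55)]
top long_bar [([0.558, 0.193, 0.02], 0.76)]
top short_bar [([0.564, 0.304, 0.023], 0.61)]
top model [([0.388, 0.377, -0.004], 0.91)]
top jar [([0.718, 0.289, 0.107], 0.78)]
top collar [([0.735, 0.191, 0.106], 0.7)]
bar [0.4287 0.2472 0.0703]
comp [107 171   7  54 108] ((584.6401977539062, 366.66888427734375), (3.178717613220215, 136.48843383789062), 88.13663482666016) [0.5841 0.3665 0.0638]
comp [171 190  17  40 624] ((553.2006225585938, 193.32977294921875), (40.208194732666016, 100.33390045166016), 89.82340240478516) [0.5519 0.1931 0.0607]
comp [124 193  19  27 418] ((562.8461303710938, 309.8434753417969), (41.36370086669922, 67.70191955566406), 87.76934814453125) [0.5622 0.3089 0.0609]
 30.8 tcp [ 0.4 -0.   0.3] w 0.0008 f [ 0.5 -0.  -0.2] g 0.0
```

View pics/top2.png

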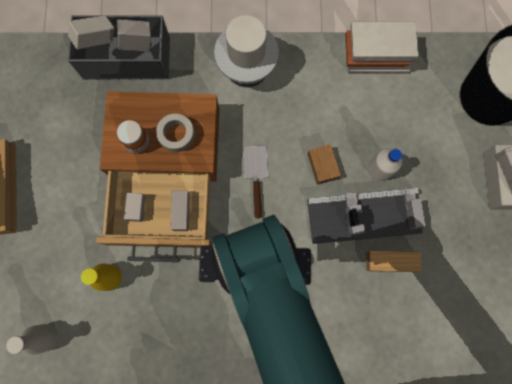

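The top picture shows the drawer fully out, the long bar at (179,210), the short bar at (134,207), and nothing else moved. A fully open finger would hit the drawer's side wall, so I'll grip the bar 13 mm off-centre. I'll also grip it high so the fingers clear the caliper's rule when they open.

Run:
```python
from h import *
g=np.array([.5535,.2045]); R=ori(np.pi/2,[*g,.05])
effector.release()
env.reach([*g,.16],R); env.movel([*g,.043],rate=.12); st('at')
effector.grasp(40); st('grip')
env.movel([*g,.06],rate=.05); st('lifted'); env.movel([*g,.24],rate=.25); s=st('up')
c=np.array([.5335,-.333]); R2=ori(.09,[*c,.1])
env.reach([*c,.20],R2); st('over')
for cam in ('scene','top'): 
    im,d=snap(cam,cam+'3.png');np.savez(cam+'3.npz',p=im,d=d)
```

```text
at 35.4 tcp [0.5539 0.2049 0.0438] w 0.0919 f [-0.4  0.2 -0.6] g 0.0
grip 36.2 tcp [0.5542 0.2024 0.0432] w 0.0395 f [ 0.3 -4.9  4.3] g 40.0
lifted 36.7 tcp [0.5535 0.2046 0.0601] w 0.0396 f [ 0.2 -0.1 -3.1] g 40.0
up 37.6 tcp [0.5529 0.2037 0.2384] w 0.0392 f [ 0.9 -0.8 -4.2] g 40.0
over 39.5 tcp [ 0.5343 -0.3311  0.2003] w 0.0398 f [-0.2 -0.2 -2.8] g 40.0
```

View pics/scene3.png

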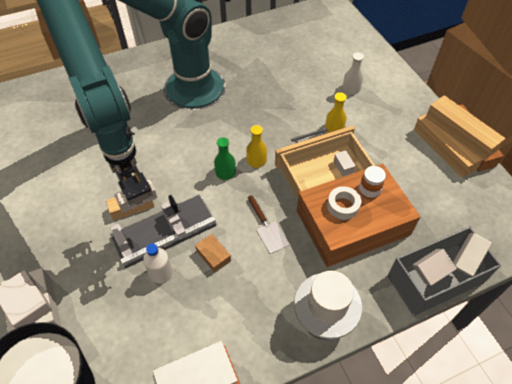

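The scene shows the bar held above the caliper at about (130,195), with the short bar left in the drawer at (344,162). Now I lower it.

Run:
```python
from h import *
c=[.5335,-.333]
env.movel([*c,.10],rate=.15); env.pause(.1); f0=np.array(env.sense()['wrist_force']); ok=True
for z in (.08,.065,.052,.0435,.0405,.0385,.0375):
    env.movel([*c,z],rate=.06 if z>.044 else .03); f=np.array(env.sense()['wrist_force'])-f0; print(z,np.round(f,1))
    if np.linalg.norm(f)>(8 if z>.042 else 4) and z>.0375: ok=z<.0415; break
s=st('low')
if ok:
    effector.release(); st('rel'); env.movel([*c,.20],rate=.2); env.movel([.42,-.18,.25],rate=.3)
    for cam in ('scene','top'):
        im,d=snap(cam,cam+'4.png')
        print([(np.round(r['at'],4).tolist(),round(r['score'],2)) for r in tip_of(cam,'long_bar')],[np.round(r['at'],4) for r in tip_of(cam,'bed')][:1],[np.round(r['at'],4) for r in tip_of(cam,'thumb_grip')][:1])
        w=cloud(cam,d);x,y,z=w[...,0],w[...,1],w[...,2]
        for n,b in {'bar':(.49,.58,-.392,-.275,.05,.062),'anvil':(.48,.6,-.48,-.398,.061,.075),'jaw':(.48,.6,-.29,-.17,.064,.08),'grip':(.48,.6,-.29,-.17,.085,.13)}.items():
            q=w[(x>b[0])&(x<b[1])&(y>b[2])&(y<b[3])&(z>b[4])&(z<b[5])]
            if len(q)>5: print(n,len(q),np.round(np.median(q,0),4),cv2.minAreaRect((q[:,:2]*1000).astype(np.float32)))
    cv2.imwrite('pics/crop4.png',cv2.resize(cv2.imread('pics/top4.png')[160:280,280:450],None,fx=4,fy=4))
    st()
```

```text
0.08 [ 0.1 -0.1 -0.1]
0.065 [0.3 0.2 1.2]
0.052 [ 0.9 -1.3  0.1]
0.0435 [ 0.2 -0.1 -0.3]
0.0405 [-0.2  0.4  0. ]
0.0385 [-0.4 -0.2 -0.4]
0.0375 [ 0.2 -0.5  0.2]
low 43.0 tcp [ 0.5335 -0.333   0.0375] w 0.0395 f [ 0.2 -0.3 -3.3] g 40.0
rel 43.9 tcp [ 0.5335 -0.333   0.0375] w 0.0919 f [-0.3  0.2  0. ] g 0.0
[([0.5313, -0.3333, 0.0154], 0.91)] [array([ 0.5328, -0.2843,  0.0176])] [array([0.7331, 0.1924, 0.101 ])]
bar 436 [ 0.5361 -0.336   0.0556] ((534.1244506835938, -327.9930114746094), (51.016456604003906, 115.05876159667969), 11.260933876037598)
anvil 193 [ 0.5471 -0.4147  0.0657] ((545.2913208007812, -414.6458435058594), (73.70108032226562, 24.752634048461914), 4.764869689941406)
jaw 195 [ 0.538  -0.2588  0.069 ] ((530.1927490234375, -251.73989868164062), (70.93604278564453, 43.844627380371094), 6.199489116668701)
grip 86 [ 0.5373 -0.2447  0.1147] ((529.319580078125, -244.1483917236328), (43.757625579833984, 12.449952125549316), 5.720967769622803)
[([0.541, -0.4006, 0.0145], 0.62), ([0.537, -0.3314, 0.0123], 0.59)] [array([ 0.5301, -0.2874,  0.015 ])] []
bar 180 [ 0.5451 -0.319   0.0548] ((545.8572387695312, -328.6218566894531), (16.381258010864258, 98.12875366210938), 7.906025409698486)
anvil 163 [ 0.5532 -0.4127  0.065 ] ((543.4255981445312, -411.3938903808594), (68.63551330566406, 22.894933700561523), 7.0750932693481445)
 46.0 tcp [ 0.4202 -0.1801  0.2498] w 0.0918 f [ 0.5  0.2 -0.6] g 0.0
```

View pics/crop4.png

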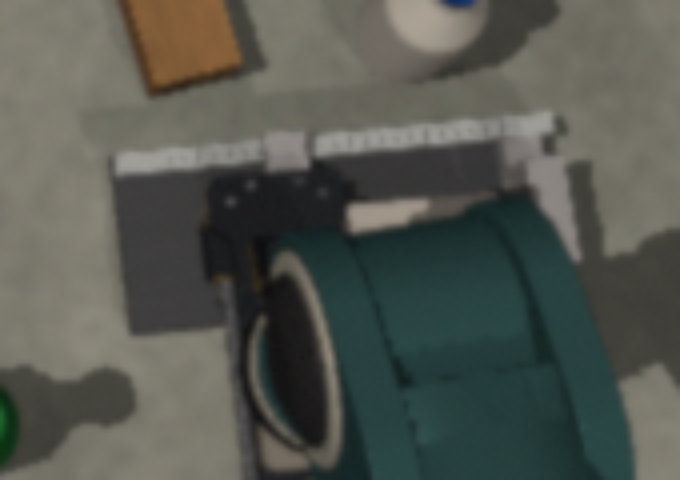

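The crop shows the bar on the bed between the jaws at about (400,215), partly hidden by the arm; the scene-camera fit also puts it in place. Now I push the thumb grip with the fingers shut.

Run:
```python
from h import *
a=np.array([-.09,.996,0]); g=np.array([.5268,-.2384,.094]); p0=g+a*.032
effector.grasp(10)
R=ori(.09,p0); env.reach(p0+[0,0,.08],R); env.movel(p0,rate=.12); env.pause(.2)
def F(n=4):
    v=[]
    for _ in range(n): v.append(env.sense()['wrist_force']); env.pause(.02)
    return np.mean(v,0)@a
f0=F(); st('start'); d=0
while d<.0615:
    d+=.008 if d<.038 else .002
    env.movel(p0-a*d,rate=.04); f=F()-f0; print(round(d,3),round(f,1),end=' | ')
    if f>8: break
env.pause(.3); print('final',F()-f0); st()
```

```text
start 49.1 tcp [ 0.5242 -0.2067  0.0946] w 0.0006 f [-0.3 -0.1  0.3] g 0.0
0.008 0.5 | 0.016 0.3 | 0.024 -0.0 | 0.032 0.8 | 0.04 3.7 | 0.042 3.8 | 0.044 3.5 | 0.046 3.1 | 0.048 3.5 | 0.05 3.5 | 0.052 3.3 | 0.054 3.3 | 0.056 4.2 | 0.058 5.2 | 0.06 6.3 | 0.062 7.2 | final 7.000004950961127
 55.0 tcp [ 0.5294 -0.2668  0.094 ] w 0.0004 f [-1.2  7.7  1.9] g 3.5
```

The bar reached the anvil (force steady at about 3.4 N, then rising 0.5 N/mm to 7 N). I retreat slowly and check.

Run:
```python
from h import *
p=np.array(env.sense()['ee_pos']); a=np.array([-.09,.996,0])
env.movel(p+a*.035,rate=.05); env.movel(p+a*.035+[0,0,.12],rate=.25); env.movel([.45,.05,.28],rate=.35)
for cam in ('scene','top'):
    im,d=snap(cam,cam+'5.png'); w=cloud(cam,d);x,y,z=w[...,0],w[...,1],w[...,2]
    for n in ('long_bar','anvil','jaw','chest_drawer0_handle','short_bar'): print(cam,n,[np.round(r['at'],4) for r in tip_of(cam,n)][:1])
    for n,b in {'anvil':(.48,.6,-.48,-.395,.061,.075),'jaw':(.48,.6,-.33,-.17,.064,.08),'grip':(.48,.6,-.33,-.17,.085,.13)}.items():
        q=w[(x>b[0])&(x<b[1])&(y>b[2])&(y<b[3])&(z>b[4])&(z<b[5])]
        if len(q)>5: print(n,cv2.minAreaRect((q[:,:2]*1000).astype(np.float32)))
cv2.imwrite('pics/final.png',np.hstack([cv2.resize(cv2.imread('pics/top5.png')[150:270,290:440],(500,400)),cv2.resize(cv2.imread('pics/scene5.png')[170:290,90:200],(300,400))]))
st()
```

```text
scene long_bar [array([ 0.5342, -0.3523,  0.0199])]
scene anvil [array([ 0.5433, -0.4039,  0.0173])]
scene jaw [array([ 0.5321, -0.3039,  0.0126])]
scene chest_drawer0_handle [array([0.4343, 0.2473, 0.0648])]
scene short_bar [array([0.5633, 0.3077, 0.0243])]
anvil ((545.3955688476562, -412.4210205078125), (73.39350891113281, 29.08247184753418), 4.90089225769043)
jaw ((532.6376953125, -280.82342529296875), (71.4469985961914, 44.14596939086914), 5.136563301086426)
grip ((531.3018798828125, -272.8255920410156), (45.133426666259766, 12.530077934265137), 5.067197799682617)
top long_bar [array([0.5615, 0.3058, 0.0213])]
top anvil [array([ 0.5396, -0.4017,  0.0142])]
top jaw [array([ 0.5304, -0.2995,  0.0215])]
top chest_drawer0_handle [array([0.4295, 0.2472, 0.0692])]
top short_bar [array([0.5601, 0.3051, 0.0236])]
anvil ((542.432861328125, -409.53253173828125), (69.28716278076172, 27.965267181396484), 0.7000935673713684)
jaw ((530.3727416992188, -276.5617370605469), (69.09107971191406, 45.15751647949219), 5.241663932800293)
grip ((529.2408447265625, -267.9997253417969), (39.38584518432617, 13.596790313720703), 4.753371715545654)
 58.1 tcp [0.45   0.0499 0.28  ] w 0.0005 f [-0.1  0.3  0.3] g 0.0
```

View pics/final.png

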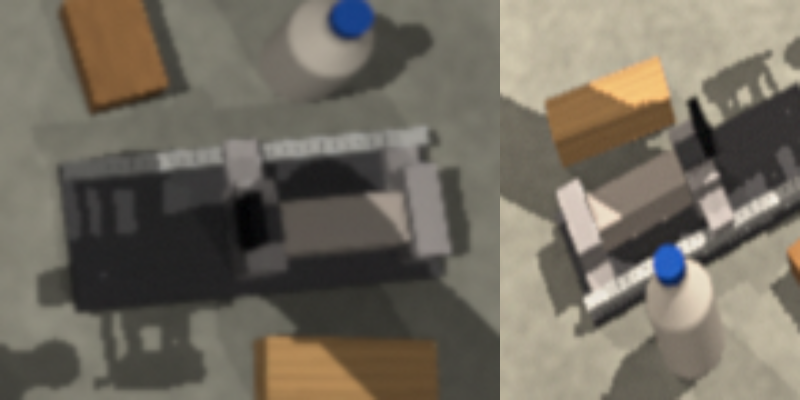

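The picture shows the bar clamped between the jaw at (250,215) and the anvil at (425,210), in line and centred. The jaw gap measures about 100 mm.

```bash
python3 -c "
from h import *
print(workorder.finish_job())"
```

```text
the job is handed in; nothing more can be done
None
```

The job is handed in, with no verdict returned: the bottle model stands upright aside, the drawer is out at its stop with the short bar in it, and the jaw is shut on the long bar (gap about 100 mm, final push about 7 N), at about 58 of the 72 s.

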